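Set and lock the blade angle gauge

TASK

On the blade angle gauge, push the long swing arm round with a fingertip until it points straight at the round pin (not at the square block), and leave it there. Then push the short lock lever, the one with the ball on its end, round clockwise as far as it goes. Only push: do not lift or shove the loose things lying around the gauge.

Things in the scene. Friction and masses are not known exactly. Their poses are not given: they have to be found in the camera images.
- gauge: Dark steel plate 230 x 430 x 12 mm, fixed flat on the bench. Origin at bench height under the swing arm's pivot; x along the 230 mm side, roughly away from the robot, y left, z up: the plate spans x -50 to 180, y -265 to 165 mm. White ticks are for looks only. A fixed brass shoe (24 x 34 mm, top 30 mm above the bench) stands at x 87, y -168 mm.
- guide (a joint): Angle (rad) of the swing arm about its vertical pivot: 0 along the gauge's x axis, positive counter-clockwise from above, stops at -1.2 and 1.2. It turns both ways with steady friction (about 2 N at 90 mm from the pivot) and stays where it is left; the lock lever does not change this friction. Starts within 0.2 of 0.
- guide_pivot (a point): Point on the swing arm's pivot axis, 33 mm above the bench, turning with the arm: its x axis runs along the arm to the pointed end. The arm is a straight bright steel bar 14 mm wide, 20 to 46 mm above the bench (8 mm of air under it). Hub 38 mm in diameter, top 58 mm above the bench; a 30 mm tail sticks out behind.
- guide_tip (a point): The pointed end of the swing arm, 132 mm from the pivot, same axes as guide_pivot.
- pin: The round pin, the one to point at: an upright bright steel cylinder 20 mm in diameter and 32 mm high, fixed on the plate just beyond the arm's reach, 150 to 210 mm from the pivot, left or right of where the arm first points. Origin at the centre of its underside, 12 mm above the bench.
- block: The square block, the wrong mark: bright steel, 24 x 24 mm and 14 mm high, fixed on the plate on the other side from the pin. Origin at the centre of its underside, 12 mm above the bench.
- lock (a joint): Angle (rad) of the lock lever about its vertical pivot: 0 along the gauge's -y axis, growing clockwise from above to a hard stop at 1.5 (locked), where it points nearly along the gauge's -x axis. Steady friction (about 2 N at 60 mm from its pivot); it stays where it is left. Starts between 0 and 0.3.
- lock_pivot (a point): Point on the lock lever's pivot axis, 33 mm above the bench, at x 100, y -205 mm in the gauge's frame, turning with the lever: its x axis runs along the lever to the ball. The lever is a steel bar 12 mm wide, 22 to 44 mm above the bench; its round hub is 36 mm in diameter, with a cam bulge reaching 23 mm from the axis, top 48 mm above the bench.
- lock_knob (a point): Centre of the black ball, 26 mm in diameter, at the lever's end, 90 mm from its pivot and 33 mm above the bench. Same axes as lock_pivot.
- handle: Loose wooden knife handle, a round bar 125 mm long and 27 mm thick lying on the bench beyond the gauge. Origin at the centre of its underside, x along it. To be left alone.
- stone: Loose red-brown whetstone, 200 x 65 x 28 mm, lying left of the gauge. Origin at the centre of its underside, x along its length. To be left alone.
- tin: Loose closed jar, 60 mm in diameter and 55 mm high, standing beyond the lock lever. Origin at the centre of its underside. To be left alone.

How it is judged:
On the way, in this order (a step that is already met when the one before it is completed fails the run):
1. the swing arm points at the round pin and stands still (y of pin in the frame of guide_pivot between -0.008 and 0.008 m and x of pin in the frame of guide_pivot above 0.05 m and velocity of joint guide between -0.05 and 0.05 rad/s), for 0.3 s.
2. the lock lever is pushed to its stop (value of joint lock above 1.38 rad), for 0.2 s.
At the end, for the whole second after the job is handed in: The swing arm's centre line, drawn out past its point, passes within 8 mm of the axis of the round pin; the lock lever is within 0.12 rad (7 degrees) of its clockwise stop; both are still (all of step 1 and value of joint lock above 1.38 rad and velocity of joint lock between -0.05 and 0.05 rad/s); the robot touches nothing.
It fails at once if the wooden handle is lifted or shoved more than 20 mm (distance of handle from where it was at the start of the episode above 0.02 m).
It fails at once if the whetstone is lifted or shoved more than 20 mm (distance of stone from where it was at the start of the episode above 0.02 m).
It fails at once if the jar is lifted or shoved more than 20 mm (distance of tin from where it was at the start of the episode above 0.02 m).
It also fails if it takes over 53 s, if anything falls off the work surface, if the arm or the gripper's body presses on something with over 40 N, if the wrist force passes 120 N, or if a joint passes its speed limit or range.

ROBOT

A 6-joint arm with a two-finger parallel gripper is mounted at the origin on the work surface. World frame = base frame: x ahead of the robot, y to its left, z up, the work surface at z = 0. Lengths are in m, angles in rad, forces in N, time in s.
With the tool pointing down it reaches from about 0.375 to 0.9 m from the base axis. Payload 3.1 kg.
Tool frame: the origin (TCP) lies at the very end of the fingers, on their centre line; the grasp point (between the pads) lies 19 mm behind it; z points along the fingers, y is the line along which they close (so a half turn about z gives the same grasp; the last joint's range is limited). The gripper opens to 85 mm and grips with 20 to 120 N. Pads are 22 mm wide; open, the fingers measure 114 mm over their backs; the gripper's body (76 mm by 85 mm) begins 54 mm behind the grasp point. The pads swing forward as they close: fully open they stand 13 mm farther back than shut.
Start: joints at [-1.496, 0.527, 1.433, -0, 1.181, -0.178], TCP at [0.157, -0.605, 0.231] pointing down, gripper open.
Joint ranges: [-3.08, 3.08], [-0.75, 2.2], [0.22, 2.44], [-1.43, 4.57], [0, 2.65], [-2.85, 2.85]. Speed limits (rad/s): [2.79, 2.79, 3.14, 3.14, 3.14, 3.14].

INTERFACE

Orientations are given as a unit quaternion [x, y, z, w].
In Python, from station import telemetry, snapshot, ticket gives the robot as it stands.
- The arm moves only by the tool move_arm, never from a script. Its argument "commands" is text: rows parted by semicolons, each of 7 numbers parted by spaces: the shift along the tool's x, y, z in mm, then the turn, a rotation vector about the tool's x, y, z in degrees, then the opening, from -1 (shut) to 1 (fully open). A call has exactly 5 rows; each row is the pose to reach, as a shift and turn from the pose commanded when the call began, along the tool's axes at that moment; what a row does not reach only later rows make up. A row lasts 1/8 s, in which the tool goes at most 62.5 mm and 10.7 degrees, less where a joint would pass 70% of its speed; a pose out of reach is approached as far as the arm can. A call with a gripper value outside its range is refused whole. The fingers move at their own pace and stop on an object; "grip_force" is the grip in N (left out, the last holds). Time passes only in rows, so rows that repeat a pose let the fingers close, or fill a call up. It gives the time, the measured TCP pose, the force, the opening and the grip force at its end, in the units of the state.
- telemetry.sense(): the state, without advancing time (a new reading comes with each control period).
- snapshot(name): name is "scene" or "top"; returns a dict with "image" (400x640x3 uint8, red, green, blue), "fx", "fy", "cx", "cy" (pixels), "k1" (the pictures are not rectified: a ray, as slopes to the right and down, at radius r is drawn at 1 + k1 r^2 times it, then the intrinsics apply), "pose" (4x4, takes a point from camera to world coordinates). Camera axes: x right, y down, z forward; pixel columns grow to the right and rows downward; lengths in m; the calibration is good to about 2 mm. A picture is of the moment at which its call begins. There is no depth.
- ticket.sign_off(): hands the job in; it is judged then, once.
The state is a dict: "t": time; "q": joint angles; "qd": joint speeds; "tau": joint torques, N m; "tcp_pos": TCP position; "tool_rot": TCP orientation; "force": force on the tool from outside, world axes, zero at the start; "ft_torque": the same for the moment, N m; "finger_gap": opening from 0.0 (shut) to 1.0 (fully open); "gripper_force": force on a finger pad.
Only numpy, scipy, OpenCV 4.12 (cv2) and the standard library are available. Lean on these libraries where they do the work, as an engineer would, in place of code of your own. Each camera call takes 0.05 s, during which the arm holds its last target. There are 200 camera calls.

## Working session

There is one attempt and no reset: what is moved stays moved. The work goes in short steps, Python scripts to look and compute and a tool call to move; the robot and the scene stay as the last step left them, time stands still between calls to the robot, and variables do not carry over. Pictures are saved under pics/ and viewed, at most 10 in all, crops included, and the job is handed in when it is done.

Besides the shell and the picture viewer there is one more tool, called after "Request:" as name(argument=value, ...) on one line, values as JSON. move_arm: Moves the arm, as the interface text tells. Its arguments: {"type":"object","properties":{"commands":{"type":"string"},"grip_force":{"type":"number"}},"required":["commands"]}

```bash
mkdir -p pics; ls; cat > h.py <<'E'
import numpy as np, cv2
from station import telemetry, snapshot, ticket
def snap(n,f):
    s=snapshot(n); cv2.imwrite('pics/'+f+'.png',s['image'][:,:,::-1]); np.save('pics/'+f+'.npy',s,allow_pickle=True); return s
def load(f): return np.load('pics/'+f+'.npy',allow_pickle=True).item()
def ray(s,u,v):
    d=np.array([(u-s['cx'])/s['fx'],(v-s['cy'])/s['fy']]); p=d.copy()
    for _ in range(30): p=d/(1+s['k1']*(p@p))
    T=np.array(s['pose']); w=T[:3,:3]@np.r_[p,1]; return T[:3,3],w
def onz(s,u,v,z):
    o,w=ray(s,u,v); return o+w*(z-o[2])/w[2]
def tri(s1,a,s2,b):
    o1,w1=ray(s1,*a);o2,w2=ray(s2,*b); w1=w1/np.linalg.norm(w1);w2=w2/np.linalg.norm(w2)
    t=np.linalg.lstsq(np.c_[w1,-w2],o2-o1,rcond=None)[0]; p,q=o1+t[0]*w1,o2+t[1]*w2
    return (p+q)/2,np.linalg.norm(p-q)
def px(s,P):
    T=np.array(s['pose']); c=T[:3,:3].T@(np.array(P)-T[:3,3]); p=c[:2]/c[2]; p=p*(1+s['k1']*(p@p))
    return p*[s['fx'],s['fy']]+[s['cx'],s['cy']]
E
python3 - <<'E'
from h import *
np.set_printoptions(precision=4,suppress=True)
for n in('top','scene'):
    s=snap(n,n+'0'); print(n,s['fx'],s['k1'],s['pose'])
print(telemetry.sense())
E
```

```text
pics
top 377.8569755248818 -0.034591300783938905 [[ 0.0204 -0.9813  0.1915  0.446 ]
 [-0.9996 -0.0161  0.024  -0.0125]
 [-0.0205 -0.1919 -0.9812  0.9556]
 [ 0.      0.      0.      1.    ]]
scene 381.83375014409756 -0.0009389663028059693 [[-0.7235  0.4553 -0.5189  1.0708]
 [ 0.69    0.4552 -0.5627  0.4608]
 [-0.02   -0.7652 -0.6435  0.5966]
 [ 0.      0.      0.      1.    ]]
{'t': 0.1, 'q': array([-1.4955,  0.5284,  1.4338, -0.    ,  1.1814, -0.1785]), 'qd': array([ 0.0026, -0.0012, -0.0037,  0.0005, -0.0008, -0.001 ]), 'tau': array([ -0.0005, -44.3305, -17.8586,  -0.0002,   0.0038,   0.    ]), 'tcp_pos': array([ 0.1569, -0.6043,  0.2304]), 'tool_rot': array([ 0.992 ,  0.1266,  0.    , -0.001 ]), 'force': array([ 0.9095, -0.2136, -0.509 ]), 'ft_torque': array([ 0.0293, -0.0099, -0.0514]), 'gripper_force': 0.0, 'finger_gap': 0.9986204331164923}
```

View pics/top0.png

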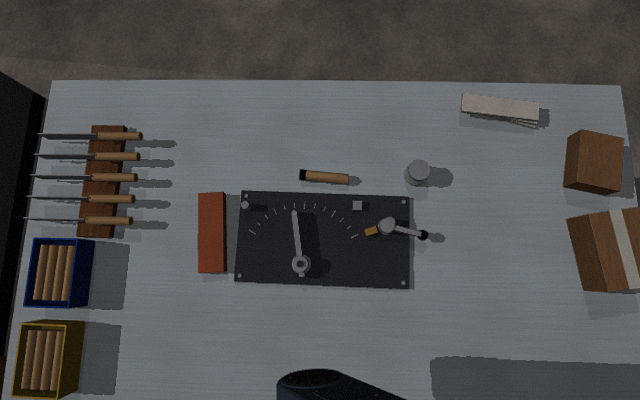

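View pics/scene0.png

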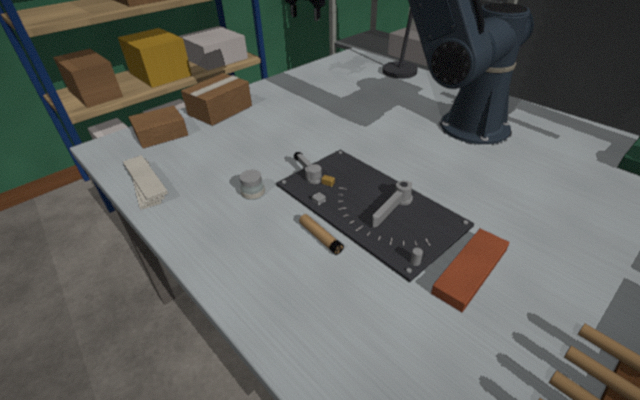

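The top view shows the pin left at about (244,205), the block at (357,206), the arm hub at (300,264) with its tip at (294,211), the lock hub at (387,226) and the ball at (424,236). The scene view shows the pin at (417,257) and the arm's hub at (404,188). I'll zoom in on both.

```bash
python3 - <<'E'
from h import *
a=cv2.imread('pics/top0.png')[180:300,230:440]; b=cv2.imread('pics/scene0.png')[140:290,270:480]
for n,i,k in(('c1',a,3.8),('c2',b,3.8)):
    cv2.imwrite(f'pics/{n}.png',np.clip(cv2.resize(i,None,fx=k,fy=k,interpolation=cv2.INTER_CUBIC)*1.0*1.3,0,255))
E
```

```text
[ WARN:0@0.200] global loadsave.cpp:1063 imwrite_ Unsupported depth image for selected encoder is fallbacked to CV_8U.
```

View pics/c1.png

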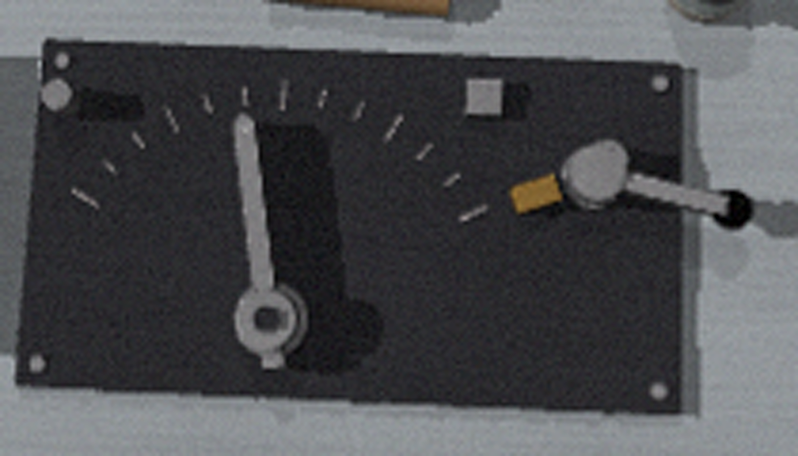

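View pics/c2.png

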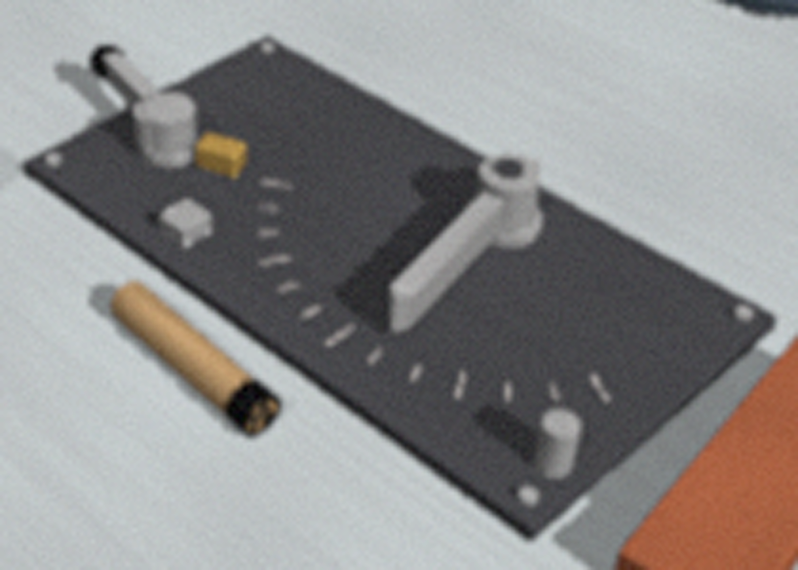

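The crops show: pin top at c1 (56,95) and c2 (562,420), hub top at c1 (266,319) and c2 (509,170), ball at c1 (734,209) and c2 (107,61). The arm runs from (266,319) to (243,117) in c1.

```bash
cat >> h.py <<'E'
def f1(u,v): return ((u+.5)/3.8-.5+230,(v+.5)/3.8-.5+180)
def f2(u,v): return ((u+.5)/3.8-.5+270,(v+.5)/3.8-.5+140)
E
python3 - <<'E'
from h import *
np.set_printoptions(precision=4,suppress=True)
t,s=load('top0'),load('scene0')
for n,a,b in(('pin',(56,95),(562,420)),('hub',(266,319),(509,170)),('ball',(734,209),(107,61)),('tip',(242,117),(396,284)),('shoeTLtop?',(513,191),(198,143))):
    p,e=tri(t,f1(*a),s,f2(*b)); print(n,p,e)
# plate fit
W=np.array([onz(t,*f1(*c),.012)[:2] for c in((45,40),(683,66),(680,414),(16,384))])
W2=np.array([onz(s,*f2(*c),.012)[:2] for c in((533,531),(25,166),(268,38),(775,322))])
G=np.array([(.18,.165),(.18,-.265),(-.05,-.265),(-.05,.165)])
for w in(W,W2):
    U,_,V=np.linalg.svd((G-G.mean(0)).T@(w-w.mean(0))); R=(U@V).T; o=w.mean(0)-R@G.mean(0)
    print('gauge',o,np.arctan2(R[1,0],R[0,0]),'res',np.linalg.norm(w-(G@R.T+o),axis=1), 'lockpiv',R@[.1,-.205]+o)
h=onz(t,*f1(266,319),.058);p=onz(t,*f1(56,95),.044);tp=onz(t,*f1(243,117),.046);k=onz(t,*f1(734,209),.033)
print(h,p,tp,k,'tip r',np.linalg.norm((tp-h)[:2]))
print('pin r',np.linalg.norm((p-h)[:2]),'ang pin',np.arctan2(*(p-h)[1::-1]),'arm',np.arctan2(*(tp-h)[1::-1]))
h=onz(s,*f2(509,170),.058);p=onz(s,*f2(562,420),.044);k=onz(s,*f2(107,61),.033)
print('scene',h,p,k,np.arctan2(*(p-h)[1::-1]))
for n,c,z in(('tin',(708,5),.0),):print(n,onz(t,*f1(*c),z))
print('tin top',onz(t,419,168,.055))
# bright-blob refinement
im=cv2.cvtColor(t['image'],cv2.COLOR_RGB2GRAY)
for n,(x,y) in(('pin',(244,205)),):
    print(im[y-6:y+7,x-7:x+8])
E
```

```text
pin [0.595  0.2084 0.0434] 0.0003811011823829428
hub [0.455  0.0665 0.0529] 0.0005573570095982228
ball [ 0.5299 -0.2289  0.0322] 0.0007628634602525664
tip [0.582  0.0857 0.0511] 0.00173501352427245
shoeTLtop? [ 0.5475 -0.0969  0.0352] 0.025189295174741257
gauge [0.455  0.0661] -0.02415889596117335 res [0.0016 0.0019 0.0025 0.0019] lockpiv [ 0.55   -0.1412]
gauge [0.46  0.071] -0.02346576947882586 res [0.0045 0.0037 0.0022 0.0042] lockpiv [ 0.5552 -0.1363]
[0.4548 0.0663 0.058 ] [0.5948 0.2085 0.044 ] [0.5822 0.0863 0.046 ] [ 0.5301 -0.229   0.033 ] tip r 0.1289716046049968
pin r 0.19950002061486394 ang pin 0.793376055970438 arm 0.15602755781340463
scene [0.461 0.07  0.058] [0.5956 0.2085 0.044 ] [ 0.5305 -0.2275  0.033 ] 0.800038428601245
tin [ 0.6716 -0.2229  0.    ]
tin top [ 0.6913 -0.2192  0.055 ]
[[ 70  73  74 101  28  31  35  31  28  32  33  36  31  37  36]
 [ 72  67  72  93  28  31  38  47  53  40  29  35  31  34  31]
 [ 73  72  69  65  29  43  73  85 105  76  40  25  27  28  35]
 [ 68  71  72  69  48  82  93  88  89  97  86  25  30  35  29]
 [ 68  70  73  74  85  90  95  94  91  89  94  61  25  35  28]
 [ 69  72  71  54  91  92  91  91  95  91  91  80  23  23  21]
 [ 70  67  69  51  91  90  94  94  93  93  96  63  21  28  18]
 [ 70  72  74  44  78  95  98  97  92  87  90  36  26  28  23]
 [ 74  70  74  37  24  88  94  97  87  86  60  30  30  29  17]
 [ 70  73  76  20  26  42  76  87  62  51  31  36  33  32  18]
 [ 64  69  69  28  33  27  29  41  31  27  35  33  30  22  16]
 [ 73  71  51  31  31  31  31  27  25  33  26  25  25  18  13]
 [ 69  70  66  23  29  32  32  29  20  23  27  32  28  27  14]]
```

```bash
cat >> h.py <<'E'
def plan(*tg):
    "shift (mm, tool axes now) and turn about tool z (deg) to world targets (x,y,z,yaw)"
    from scipy.spatial.transform import Rotation as Ro
    s=telemetry.sense(); R=Ro.from_quat(s['tool_rot']).as_matrix(); yaw=np.arctan2(R[1,0],R[0,0])
    print('t',s['t'],'tcp',s['tcp_pos'].round(4),'yaw',yaw.round(4),'tilt',R[:2,2].round(4),'F',s['force'].round(1))
    for t in tg: print(t,'->',(R.T@(np.array(t[:3])-s['tcp_pos'])*1000).round(1),'turn',np.degrees(yaw-t[3]).round(1))
E
python3 - <<'E'
from h import *
plan((.557,.035,.2,.793))
E
```

```text
t 0.1 tcp [ 0.1569 -0.6043  0.2304] yaw 0.2539 tilt [-0.0002  0.002 ] F [ 0.9 -0.2 -0.5]
(0.557, 0.035, 0.2, 0.793) -> [ 547.8 -518.3   31.6] turn -30.9
```

Request:
move_arm(commands="40 -38 0 0 0 -6 -1;80 -76 0 0 0 -12 -1;120 -114 0 0 0 -18 -1;160 -152 0 0 0 -25 -1;200 -189 0 0 0 -31 -1")

```text
t: 0.72
tcp_pos: [0.3037, -0.37, 0.2311]
tool_rot: [0.921, 0.388, 0.0, -0.0]
force: [1.1, -0.9, -0.3]
finger_gap: 0.002
gripper_force: 0.0
```

```bash
python3 - <<'E'
from h import *
plan((.557,.035,.2,.793))
E
```

```text
t 0.725 tcp [ 0.3037 -0.37    0.2311] yaw 0.7979 tilt [-0.      0.0006] F [ 1.1 -0.9 -0.3]
(0.557, 0.035, 0.2, 0.793) -> [ 466.8 -101.4   31.3] turn 0.3
```

Request:
move_arm(commands="50 -11 0 0 0 0 -1;100 -22 0 0 0 0 -1;150 -33 0 0 0 0 -1;200 -44 5 0 0 0 -1;250 -55 10 0 0 0 -1")

```text
t: 1.35
tcp_pos: [0.4396, -0.1533, 0.2211]
tool_rot: [0.922, 0.387, 0.0, 0.0]
force: [0.3, 0.4, 0.7]
finger_gap: 0.002
gripper_force: 0.0
```

Request:
move_arm(commands="50 -11 5 0 0 0 -1;100 -22 10 0 0 0 -1;150 -33 15 0 0 0 -1;200 -44 20 0 0 0 -1;217 -47 20 0 0 0 -1")

```text
t: 1.98
tcp_pos: [0.5579, 0.0354, 0.2005]
tool_rot: [0.921, 0.389, -0.0, -0.0]
force: [-0.3, 1.8, 0.1]
finger_gap: 0.002
gripper_force: 0.0
```

```bash
python3 - <<'E'
from h import *
plan((.557,.035,.06,.793),(.557,.035,.03,.793),(.5367,.1189,.03,.793))
E
```

```text
t 1.975 tcp [0.5579 0.0354 0.2005] yaw 0.7981 tilt [-0.001   0.0003] F [-0.3  1.8  0.1]
(0.557, 0.035, 0.06, 0.793) -> [ -0.8  -0.2 140.5] turn 0.3
(0.557, 0.035, 0.03, 0.793) -> [ -0.8  -0.2 170.5] turn 0.3
(0.5367, 0.1189, 0.03, 0.793) -> [ 45.1 -73.3 170.6] turn 0.3
```

Request:
move_arm(commands="-1 0 45 0 0 0 -1;-1 0 90 0 0 0 -1;-1 0 130 0 0 0 -1;-1 0 155 0 0 0 -1;-1 0 170 0 0 0 -1")

```text
t: 2.6
tcp_pos: [0.5557, 0.0316, 0.0299]
tool_rot: [0.922, 0.387, -0.001, -0.001]
force: [-0.0, 0.2, -0.0]
finger_gap: 0.002
gripper_force: 0.0
```

Request:
move_arm(commands="8 -11 0 0 0 0 -1;16 -23 0 0 0 0 -1;23 -35 0 0 0 0 -1;30 -47 0 0 0 0 -1;35 -55 0 0 0 0 -1")

```text
t: 3.22
tcp_pos: [0.5414, 0.0968, 0.0319]
tool_rot: [0.922, 0.388, -0.0, 0.0]
force: [0.5, -2.2, 0.9]
finger_gap: 0.0
gripper_force: 1.0
```

```bash
python3 - <<'E'
from h import *
plan((.5367,.1189,.03,.793)); s=snap('top','top1')
i=cv2.resize(s['image'][180:300,230:440,::-1],None,fx=3.8,fy=3.8,interpolation=cv2.INTER_CUBIC); cv2.imwrite('pics/c3.png',cv2.convertScaleAbs(i,alpha=1.3))
E
```

```text
t 3.225 tcp [0.5414 0.0968 0.0319] yaw 0.7962 tilt [-0.0003 -0.0003] F [ 0.5 -2.2  0.9]
(0.5367, 0.1189, 0.03, 0.793) -> [ 12.5 -18.8   1.9] turn 0.2
```

View pics/c3.png

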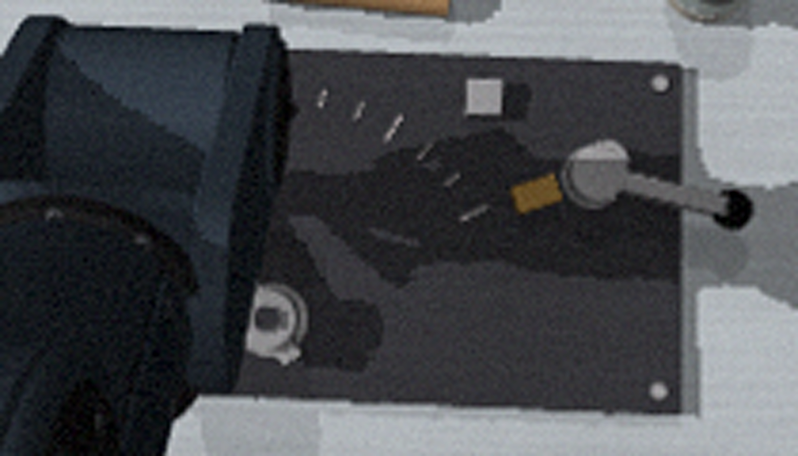

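The robot hides the arm in this view, and the tail at c3 (290,355) shows it has turned. I'll push to just short of the target, back off, and measure.

Request:
move_arm(commands="5 -7 1 0 0 0 -1;9 -13 2 0 0 0 -1;11 -16 2 0 0 0 -1;11 -16 2 0 0 0 -1;11 -16 2 0 0 0 -1")

```text
t: 3.9
tcp_pos: [0.5381, 0.1149, 0.0292]
tool_rot: [0.922, 0.387, -0.0, -0.0]
force: [0.4, 0.1, -0.2]
finger_gap: 0.002
gripper_force: 0.0
```

```bash
python3 - <<'E'
from h import *
plan((.5367,.1189,.03,.793))
E
```

```text
t 3.9 tcp [0.5381 0.1149 0.0292] yaw 0.7944 tilt [-0.0004  0.0003] F [ 0.4  0.1 -0.2]
(0.5367, 0.1189, 0.03, 0.793) -> [ 1.9 -3.8 -0.8] turn 0.1
```

Request:
move_arm(commands="0 10 0 0 0 0 -1;0 40 0 0 0 0 -1;0 90 0 0 0 0 -1;0 150 -30 0 0 0 -1;0 205 -60 0 0 0 -1")

```text
t: 4.53
tcp_pos: [0.6827, -0.0278, 0.0873]
tool_rot: [0.922, 0.387, -0.0, -0.0]
force: [0.6, 0.4, -0.8]
finger_gap: -0.002
gripper_force: 0.0
```

```bash
python3 - <<'E'
from h import *
plan((.5367,.1189,.03,.793)); s=snap('top','top2'); snap('scene','scene2')
i=cv2.resize(s['image'][180:300,230:440,::-1],None,fx=3.8,fy=3.8,interpolation=cv2.INTER_CUBIC); cv2.imwrite('pics/c4.png',cv2.convertScaleAbs(i,alpha=1.3))
E
```

```text
t 4.525 tcp [ 0.6827 -0.0278  0.0873] yaw 0.7942 tilt [-0.0008  0.0004] F [ 0.6  0.4 -0.8]
(0.5367, 0.1189, 0.03, 0.793) -> [   2.3 -206.9   57.5] turn 0.1
```

View pics/c4.png

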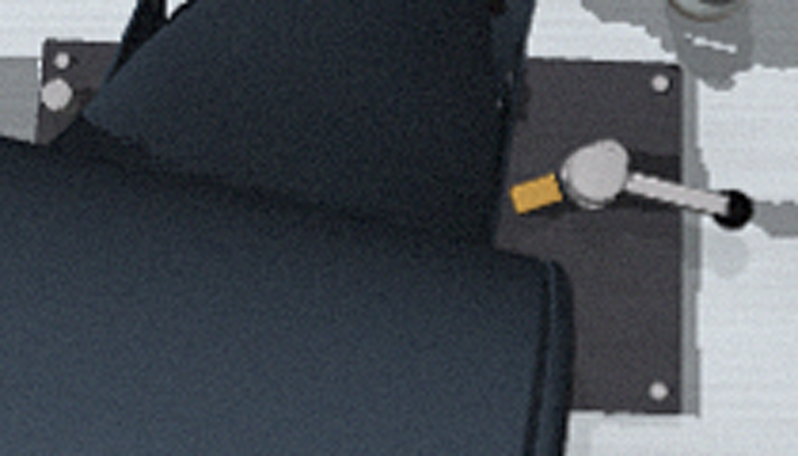

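The arm is still hidden. I'll rise and swing well clear.

```bash
python3 - <<'E'
from h import *
plan((.6,-.1,.2,.793),(.38,-.3,.2,.793))
E
```

```text
t 4.625 tcp [ 0.6904 -0.0326  0.092 ] yaw 0.7899 tilt [ 0.0166 -0.0047] F [0.1 0.2 0.4]
(0.6, -0.1, 0.2, 0.793) -> [-110.6  -15.1 -109.1] turn -0.2
(0.38, -0.3, 0.2, 0.793) -> [-407.5  -30.5 -111.8] turn -0.2
```

Request:
move_arm(commands="0 0 -50 0 0 0 -1;-10 0 -105 0 0 0 -1;-60 -5 -110 0 0 0 -1;-120 -9 -110 0 0 0 -1;-180 -14 -110 0 0 0 -1")

```text
t: 5.25
tcp_pos: [0.5442, -0.1457, 0.1973]
tool_rot: [0.922, 0.387, 0.0, 0.0]
force: [0.1, -1.1, 0.3]
finger_gap: -0.0
gripper_force: 0.0
```

Request:
move_arm(commands="-50 -4 0 0 0 0 -1;-105 -8 0 0 0 0 -1;-160 -12 0 0 0 0 -1;-220 -16 0 0 0 0 -1;-225 -16 0 0 0 0 -1")

```text
t: 5.88
tcp_pos: [0.374, -0.2964, 0.1971]
tool_rot: [0.923, 0.384, -0.0, 0.0]
force: [0.2, -0.2, 0.0]
finger_gap: -0.002
gripper_force: 0.0
```

```bash
python3 - <<'E'
from h import *
plan((.5367,.1189,.2,.793)); s=snap('top','top3'); q=snap('scene','scene3')
i=[cv2.resize(im,None,fx=3.8,fy=3.8,interpolation=cv2.INTER_CUBIC) for im in (s['image'][170:300,230:440,::-1],)]; cv2.imwrite('pics/c5.png',cv2.convertScaleAbs(i[0],alpha=1.3))
E
```

```text
t 5.875 tcp [ 0.374  -0.2964  0.1971] yaw 0.7885 tilt [-0.0003 -0.0002] F [ 0.2 -0.2  0. ]
(0.5367, 0.1189, 0.2, 0.793) -> [ 409.2 -177.3   -3.1] turn -0.3
```

View pics/c5.png

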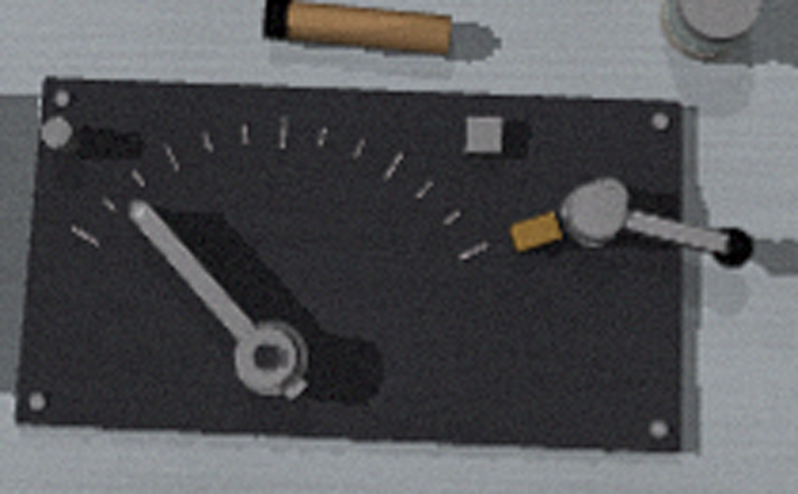

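The arm now points close to the pin at (57,132); its tip is at (139,210) and its hub at (268,357). The handle and jar look unmoved. Next I'll measure the arm's line.

```bash
cat > m.py <<'E'
from h import *
import sys
def meas(f,thr=75):
    t=load(f); g=cv2.GaussianBlur(cv2.cvtColor(t['image'],cv2.COLOR_RGB2GRAY),(0,0),.6)
    H=np.array([.4548,.0663]); P=np.array([.5949,.2085]); d=P-H; d/=np.linalg.norm(d); n=np.array([-d[1],d[0]])
    # cross sections of the arm, at z=.046: bright profile centre offset from pivot->pin line
    out=[]
    for r in np.arange(.035,.12,.005):
        o=np.arange(-.03,.0301,.0005); pts=[px(t,[*(H+r*d+k*n),.046]) for k in o]
        v=cv2.remap(g,np.float32(pts)[:,0][None],np.float32(pts)[:,1][None],cv2.INTER_LINEAR)[0].astype(float)
        on=o[v>thr]; out.append((r,on.mean(),np.ptp(on)) if len(on) else (r,np.nan,0))
    out=np.array(out); k=out[~np.isnan(out[:,1])]; A=np.polyfit(k[:,0],k[:,1],1)
    print(f,thr,(k[::3]*1000).round(1).tolist(),'slope',A[0].round(4),'off@0 mm',(A[1]*1000).round(2),'at pin mm',(np.polyval(A,.2)*1000).round(1))
    print('from pivot through outer points: ', (k[-6:,1].mean()/k[-6:,0].mean()).round(4))
for th in(65,75,85): meas(sys.argv[1],th)
E
python3 m.py top3
python3 - <<'E'
from h import *
t=load('top3')
h=onz(t,*((268+.5)/3.8-.5+230,(357+.5)/3.8-.5+170),.058)[:2];p=onz(t,*((57+.5)/3.8-.5+230,(132+.5)/3.8-.5+170),.044)[:2];q=onz(t,*((139+.5)/3.8-.5+230,(210+.5)/3.8-.5+170),.046)[:2]
print(h,p,q,np.arctan2(*(p-h)[::-1]),np.arctan2(*(q-h)[::-1]),np.linalg.norm(q-h))
g=cv2.cvtColor(t['image'],cv2.COLOR_RGB2GRAY)
s=cv2.HoughCircles
b=g[253:276,286:316]; 
for nm,(x,y,r) in {'hub':(300,263,11),'pin':(244.5,204.5,6)}.items():
    Y,X=np.mgrid[:400,:640]; m=(np.hypot(X-x,Y-y)<r)&(g>80); print(nm,X[m].mean(),Y[m].mean(),m.sum())
E
```

```text
top3 65 [[35.0, -1.0, 13.0], [50.0, -2.0, 13.0], [65.0, -2.0, 13.0], [80.0, -3.0, 13.0], [95.0, -3.5, 12.0], [110.0, -4.0, 13.0]] slope -0.0382 off@0 mm 0.21 at pin mm -7.4
from pivot through outer points:  -0.0362
top3 75 [[35.0, -1.2, 11.5], [50.0, -1.7, 11.5], [65.0, -2.2, 11.5], [80.0, -3.2, 11.5], [95.0, -3.5, 11.0], [110.0, -4.0, 12.0]] slope -0.0392 off@0 mm 0.25 at pin mm -7.6
from pivot through outer points:  -0.037
top3 85 [[35.0, -1.2, 10.5], [50.0, -1.7, 9.5], [65.0, -2.2, 9.5], [80.0, -3.0, 10.0], [95.0, -3.5, 9.0], [110.0, -4.0, 11.0]] slope -0.0377 off@0 mm 0.1 at pin mm -7.5
from pivot through outer points:  -0.037
[0.45484401 0.06503037] [0.59542307 0.20784216] [0.54558395 0.15156787] 0.7932766116349145 0.7616971584172745 0.12538930143348823
hub 298.1366459627329 263.2546583850932 161
pin 244.1860465116279 204.34883720930233 43
```

The arm is 0.037 rad short, which agrees with the push stopping 3.8 mm short of its target. Next I'll return for the last few millimetres.

```bash
python3 - <<'E'
from h import *
plan((.558,.0975,.19,.793))
E
```

```text
t 5.975 tcp [ 0.376  -0.2946  0.1971] yaw 0.7919 tilt [0.0004 0.0003] F [ 1.6 -0.2 -0.4]
(0.558, 0.0975, 0.19, 0.793) -> [ 406.9 -145.9    7.3] turn -0.1
```

Request:
move_arm(commands="45 -16 0 0 0 0 -1;95 -34 0 0 0 0 -1;145 -52 0 0 0 0 -1;195 -70 0 0 0 0 -1;245 -88 0 0 0 0 -1")

```text
t: 6.6
tcp_pos: [0.4864, -0.0538, 0.1971]
tool_rot: [0.922, 0.388, 0.0, -0.0]
force: [1.0, 0.7, 0.1]
finger_gap: -0.001
gripper_force: 0.0
```

Request:
move_arm(commands="50 -18 0 0 0 0 -1;100 -36 0 0 0 0 -1;145 -52 0 0 0 0 -1;161 -58 30 0 0 0 -1;161 -58 70 0 0 0 -1")

```text
t: 7.22
tcp_pos: [0.5582, 0.1023, 0.1271]
tool_rot: [0.921, 0.39, 0.002, 0.001]
force: [0.1, -0.5, 0.2]
finger_gap: 0.008
gripper_force: 0.0
```

```bash
python3 - <<'E'
from h import *
plan((.558,.0975,.03,.793))
E
```

```text
t 7.225 tcp [0.5582 0.1023 0.1271] yaw 0.8006 tilt [0.0045 0.0006] F [ 0.1 -0.5  0.2]
(0.558, 0.0975, 0.03, 0.793) -> [-4.   2.9 97.1] turn 0.4
```

Request:
move_arm(commands="0 0 40 0 0 0 -1;0 0 75 0 0 0 -1;0 0 97 0 0 0 -1;0 0 97 0 0 0 -1;0 0 97 0 0 0 -1")

```text
t: 7.85
tcp_pos: [0.5572, 0.0993, 0.0306]
tool_rot: [0.922, 0.388, 0.001, 0.0]
force: [0.9, -0.9, -0.0]
finger_gap: -0.004
gripper_force: 0.0
```

```bash
python3 - <<'E'
from h import *
plan((.5367,.1189,.03,.793))
E
```

```text
t 7.85 tcp [0.5572 0.0993 0.0306] yaw 0.7964 tilt [0.0012 0.0001] F [ 0.9 -0.9 -0. ]
(0.5367, 0.1189, 0.03, 0.793) -> [ -0.3 -28.3   0.6] turn 0.2
```

Request:
move_arm(commands="0 -10 0 0 0 0 -1;0 -19 0 0 0 0 -1;0 -24 0 0 0 0 -1;0 -26 0 0 0 0 -1;0 -26 0 0 0 0 -1")

```text
t: 8.48
tcp_pos: [0.5382, 0.1164, 0.0302]
tool_rot: [0.922, 0.387, 0.0, 0.0]
force: [-1.0, -0.6, -1.0]
finger_gap: 0.001
gripper_force: 0.0
```

```bash
python3 - <<'E'
from h import *
plan((.5367,.1189,.03,.793))
E
```

```text
t 8.475 tcp [0.5382 0.1164 0.0302] yaw 0.7947 tilt [0.0004 0.0001] F [-1.  -0.6 -1. ]
(0.5367, 0.1189, 0.03, 0.793) -> [ 0.8 -2.8  0.2] turn 0.1
```

Request:
move_arm(commands="0 -1 0 0 0 0 -1;0 -2 0 0 0 0 -1;0 -3 0 0 0 0 -1;0 -3 0 0 0 0 -1;0 -3 0 0 0 0 -1")

```text
t: 9.1
tcp_pos: [0.5364, 0.1185, 0.0302]
tool_rot: [0.922, 0.387, 0.0, 0.0]
force: [1.9, -0.7, 0.5]
finger_gap: 0.001
gripper_force: 0.8
```

```bash
python3 - <<'E'
from h import *
plan((.5367,.1189,.03,.793),(.5574,.0975,.03,.793),(.374,-.296,.2,.793))
E
```

```text
t 9.1 tcp [0.5364 0.1185 0.0302] yaw 0.7947 tilt [0.0009 0.0001] F [ 1.9 -0.7  0.5]
(0.5367, 0.1189, 0.03, 0.793) -> [ 0.5 -0.1  0.2] turn 0.1
(0.5574, 0.0975, 0.03, 0.793) -> [-0.3 29.7  0.2] turn 0.1
(0.374, -0.296, 0.2, 0.793) -> [-409.4  174.6 -170. ] turn 0.1
```

Request:
move_arm(commands="0 8 0 0 0 0 -1;0 30 0 0 0 0 -1;0 30 -45 0 0 0 -1;0 30 -105 0 0 0 -1;-10 34 -160 0 0 0 -1")

```text
t: 9.72
tcp_pos: [0.5544, 0.0866, 0.1918]
tool_rot: [0.922, 0.387, 0.0, 0.0]
force: [1.5, -0.3, -0.2]
finger_gap: -0.0
gripper_force: 0.0
```

Request:
move_arm(commands="-50 18 0 0 0 0 -1;-105 38 0 0 0 0 -1;-160 58 0 0 0 0 -1;-215 78 0 0 0 0 -1;-270 97 0 0 0 0 -1")

```text
t: 10.35
tcp_pos: [0.4329, -0.1762, 0.1904]
tool_rot: [0.922, 0.387, 0.0, 0.001]
force: [1.4, -0.8, -0.6]
finger_gap: -0.001
gripper_force: 0.0
```

Request:
move_arm(commands="-45 16 0 0 0 9 -1;-85 30 0 0 0 18 -1;-125 45 0 0 0 27 -1;-125 45 0 0 0 36 -1;-125 45 0 0 0 45 -1")

```text
t: 10.98
tcp_pos: [0.3773, -0.296, 0.1901]
tool_rot: [1.0, 0.001, -0.0, 0.0]
force: [-0.8, -0.5, 0.6]
finger_gap: 0.002
gripper_force: 0.0
```

```bash
python3 - <<'E'
from h import *
s=snap('top','top4')
plan((.574,-.216,.15,0),(.574,-.216,.03,0))
p=np.array([.550,-.1412])
for c in [(734,209)]: 
    k=onz(s,*f1(*c),.033)[:2]; print('knob',k,np.linalg.norm(k-p))
for f in [.1,.4,.6,.8,1.0,1.2,1.4,1.524]:
    u=np.array([-np.sin(f),-np.cos(f)]);m=np.array([np.cos(f),-np.sin(f)])
    print(f,((p+.058*u+(.006+.011*np.cos(f)+.0145*np.sin(f))*m-[.574,-.216])*1000*[1,-1]).round(1))
E
python3 m.py top4
```

```text
t 11.025 tcp [ 0.3774 -0.2956  0.1901] yaw -0.0011 tilt [-0. -0.] F [-0.1  0.2 -0.6]
(0.574, -0.216, 0.15, 0) -> [196.5 -79.8  40.1] turn -0.1
(0.574, -0.216, 0.03, 0) -> [196.5 -79.8 160.1] turn -0.1
knob [ 0.53007197 -0.22896176] 0.08999584796680123
0.1 [-11.5 -15.3]
0.4 [-26.5 -12.9]
0.6 [-37.5 -13.8]
0.8 [-48.8 -17.1]
1.0 [-59.8 -23.1]
1.2 [-69.5 -31.9]
1.4 [-77.4 -43.1]
1.524 [-81.  -51.1]
top4 65 [[35.0, 0.0, 12.0], [50.0, -0.2, 12.5], [65.0, -0.2, 13.5], [80.0, -0.5, 12.0], [95.0, -0.5, 13.0], [110.0, -0.5, 13.0]] slope -0.0048 off@0 mm -0.02 at pin mm -1.0
from pivot through outer points:  -0.0049
top4 75 [[35.0, -0.2, 10.5], [50.0, -0.2, 11.5], [65.0, -0.5, 12.0], [80.0, -0.5, 11.0], [95.0, -0.5, 11.0], [110.0, -0.5, 12.0]] slope -0.0061 off@0 mm 0.05 at pin mm -1.2
from pivot through outer points:  -0.0057
top4 85 [[35.0, -0.2, 8.5], [50.0, -0.2, 9.5], [65.0, -0.2, 10.5], [80.0, -0.5, 9.0], [95.0, -0.5, 9.0], [110.0, -0.5, 11.0]] slope -0.0078 off@0 mm 0.13 at pin mm -1.4
from pivot through outer points:  -0.0065
```

The arm's line passes about 1 mm from the pin. Next is the lock lever.

Request:
move_arm(commands="45 -18 0 0 0 0 -1;95 -39 0 0 0 0 -1;145 -59 0 0 0 0 -1;190 -77 5 0 0 0 -1;197 -80 10 0 0 0 -1")

```text
t: 11.65
tcp_pos: [0.577, -0.2117, 0.1799]
tool_rot: [1.0, 0.007, 0.001, 0.0]
force: [-0.4, -0.6, -0.2]
finger_gap: 0.002
gripper_force: 0.0
```

Request:
move_arm(commands="0 0 30 0 0 0 -1;0 0 80 0 0 0 -1;0 0 120 0 0 0 -1;0 0 150 0 0 0 -1;0 0 150 0 0 0 -1")

```text
t: 12.28
tcp_pos: [0.5714, -0.2119, 0.0276]
tool_rot: [1.0, 0.005, -0.003, -0.002]
force: [-0.4, -0.3, 0.2]
finger_gap: -0.002
gripper_force: 0.0
```

```bash
python3 - <<'E'
from h import *
plan((.574,-.216,.03,0),(.525,-.199,.03,0),(.493,-.166,.03,0))
E
```

```text
t 12.275 tcp [ 0.5714 -0.2119  0.0276] yaw 0.0095 tilt [-0.006   0.0032] F [-0.4 -0.3  0.2]
(0.574, -0.216, 0.03, 0) -> [ 2.5  4.1 -2.4] turn 0.5
(0.525, -0.199, 0.03, 0) -> [-46.3 -13.4  -2.1] turn 0.5
(0.493, -0.166, 0.03, 0) -> [-78.  -46.7  -1.8] turn 0.5
```

Request:
move_arm(commands="-10 -6 0 0 0 0 -1;-20 -12 0 0 0 0 -1;-30 -13 0 0 0 0 -1;-40 -14 0 0 0 0 -1;-49 -17 0 0 0 0 -1")

```text
t: 12.9
tcp_pos: [0.5257, -0.1962, 0.0309]
tool_rot: [1.0, 0.005, 0.002, 0.001]
force: [4.4, -0.7, 0.2]
finger_gap: -0.003
gripper_force: 1.7
```

```bash
python3 - <<'E'
from h import *
plan((.514,-.193,.03,0),(.5045,-.184,.03,0),(.4966,-.173,.03,0),(.493,-.164,.03,0))
E
```

```text
t 12.9 tcp [ 0.5257 -0.1962  0.0309] yaw 0.0092 tilt [ 0.0032 -0.0018] F [ 4.4 -0.7  0.2]
(0.514, -0.193, 0.03, 0) -> [-11.7  -3.3   0.9] turn 0.5
(0.5045, -0.184, 0.03, 0) -> [-21.1 -12.4   0.8] turn 0.5
(0.4966, -0.173, 0.03, 0) -> [-28.9 -23.4   0.8] turn 0.5
(0.493, -0.164, 0.03, 0) -> [-32.4 -32.5   0.7] turn 0.5
```

Request:
move_arm(commands="-11 -5 0 0 0 0 -1;-21 -14 0 0 0 0 -1;-29 -25 0 0 0 0 -1;-32 -32 0 0 0 0 -1;-32 -33 0 0 0 0 -1")

```text
t: 13.52
tcp_pos: [0.4914, -0.163, 0.0299]
tool_rot: [1.0, 0.006, -0.001, 0.001]
force: [-2.4, -9.3, 1.5]
finger_gap: -0.004
gripper_force: 4.4
```

```bash
python3 - <<'E'
from h import *
plan((.493,-.164,.03,0))
E
```

```text
t 13.525 tcp [ 0.4914 -0.163   0.0299] yaw 0.0126 tilt [-0.0024 -0.0013] F [-2.4 -9.3  1.5]
(0.493, -0.164, 0.03, 0) -> [ 1.6  1.  -0.1] turn 0.7
```

Request:
move_arm(commands="0 -1 0 0 0 0 -1;0 -1 0 0 0 0 -1;0 -1 0 0 0 0 -1;0 -1 0 0 0 0 -1;0 -1 0 0 0 0 -1")

```text
t: 14.15
tcp_pos: [0.4914, -0.163, 0.0298]
tool_rot: [1.0, 0.006, -0.001, 0.001]
force: [-2.7, -9.8, 1.1]
finger_gap: -0.001
gripper_force: 4.7
```

Request:
move_arm(commands="0 8 0 0 0 0 -1;0 35 0 0 0 0 -1;0 60 -30 0 0 0 -1;-20 90 -80 0 0 0 -1;-60 120 -130 0 0 0 -1")

```text
t: 14.78
tcp_pos: [0.4375, -0.2786, 0.1549]
tool_rot: [1.0, 0.005, -0.001, -0.001]
force: [-0.2, -0.8, -0.4]
finger_gap: 0.002
gripper_force: 0.0
```

Request:
move_arm(commands="-25 5 0 0 0 0 -1;-55 15 0 0 0 0 -1;-55 15 0 0 0 0 -1;-55 15 0 0 0 0 -1;-55 15 0 0 0 0 -1")

```text
t: 15.4
tcp_pos: [0.3842, -0.2938, 0.154]
tool_rot: [1.0, 0.005, -0.0, -0.0]
force: [-0.0, 0.7, 0.7]
finger_gap: 0.001
gripper_force: 0.0
```

```bash
python3 - <<'E'
from h import *
plan()
s=snap('top','top5')
i=cv2.resize(s['image'][160:300,190:450,::-1],None,fx=3,fy=3,interpolation=cv2.INTER_CUBIC); cv2.imwrite('pics/c6.png',cv2.convertScaleAbs(i,alpha=1.3))
E
python3 m.py top5
```

```text
t 15.4 tcp [ 0.3842 -0.2938  0.154 ] yaw 0.0106 tilt [-0.0003  0.0007] F [-0.   0.7  0.7]
top5 65 [[35.0, 0.0, 12.0], [50.0, -0.5, 13.0], [65.0, -0.2, 13.5], [80.0, -0.5, 12.0], [95.0, -0.5, 13.0], [110.0, -0.5, 13.0]] slope -0.0056 off@0 mm 0.06 at pin mm -1.1
from pivot through outer points:  -0.0053
top5 75 [[35.0, -0.2, 10.5], [50.0, -0.2, 11.5], [65.0, -0.2, 12.5], [80.0, -0.5, 11.0], [95.0, -0.7, 11.5], [110.0, -0.5, 12.0]] slope -0.0055 off@0 mm 0.03 at pin mm -1.1
from pivot through outer points:  -0.0053
top5 85 [[35.0, -0.2, 8.5], [50.0, -0.5, 10.0], [65.0, -0.2, 10.5], [80.0, -0.5, 9.0], [95.0, -0.7, 9.5], [110.0, -0.5, 11.0]] slope -0.007 off@0 mm 0.04 at pin mm -1.4
from pivot through outer points:  -0.0069
```

View pics/c6.png

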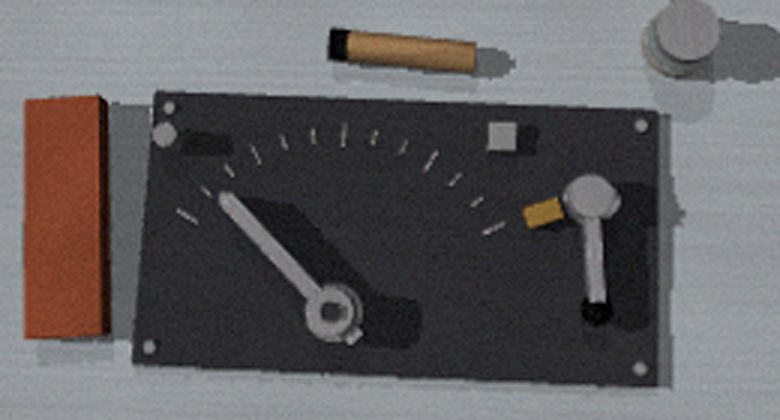

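The arm at (224,198)–(333,312) points at the pin (164,135). The lever now points at the robot, with the ball at (596,311). A quick check of the lever angle, then I'll hand in.

```bash
python3 - <<'E'
from h import *
s=load('top5'); k=onz(s,(596.5)/3-.5+190,(311.5)/3-.5+160,.033)[:2]; d=k-[.55,-.1412]
a=np.arctan2(-d[0],-d[1])-.024; print(k,np.linalg.norm(d),'lock',a)
if a>1.43: print(ticket.sign_off())
E
```

```text
[ 0.45981287 -0.14459511] 0.09025101554437807 lock 1.5091689307970948
the job is handed in; nothing more can be done
None
```

The job is handed in at about 15 s: in the last top view the swing arm's line passes about 1 mm from the round pin's axis, the lock lever measures about 1.5 rad (its clockwise stop), and the handle, whetstone and jar look undisturbed.

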